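# Hook the air cleaner's pre-filter under its lip and press it home

### The arm

A 6-joint arm with a two-finger parallel gripper is mounted at the origin on the work surface. World frame = base frame: x ahead of the robot, y to its left, z up, the work surface at z = 0. Lengths are in m, angles in rad, forces in N, time in s.
With the tool pointing down it reaches from about 0.25 to 0.725 m from the base axis. Payload 4 kg.
Tool frame: the origin (TCP) lies on the centre line of the jaws, within the pads' length; the fingertips stand 17 mm ahead of it and the grasp point (between the pads) lies 2 mm behind it; z points along the fingers, y is the line along which they close (so a half turn about z gives the same grasp; the last joint's range is limited). The gripper opens to 85 mm and grips with 20 to 120 N. Pads are 22 mm wide; open, the fingers measure 114 mm over their backs; the gripper's body (76 mm by 85 mm) begins 54 mm behind the grasp point. The pads swing forward as they close: fully open they stand 13 mm farther back than shut.
Start: joints at [1.202, 0.241, 0.005, 1.335, 0, 1.571], TCP at [0.18, 0.466, 0.222] pointing down, gripper open.
Joint ranges: [-2.72, 2.72], [-1.05, 1.87], [-1.09, 1.28], [-1.99, 2.15], [-1.42, 1.44], [-3.14, 3.14]. Speed limits (rad/s): [2.79, 2.79, 3.14, 3.14, 3.14, 3.14].

### API

Orientations are given as a unit quaternion [x, y, z, w].
In Python, from workcell import bot, camera, get_calibration gives the robot as it stands.
- The arm moves only by the tool apply_moves, never from a script. Its argument "steps" is a list of rows, each a list of 3 entries, a list of its own where there are three numbers: the shift along the tool's x, y, z as a fraction of full scale, then the turn, a rotation vector about the tool's x, y, z as a fraction of full scale, then the opening, from 0 (shut) to 1 (fully open). A call has exactly 8 rows; each row shifts and turns the commanded pose from where the row before left it, along the tool's axes as they then stand; what a row does not reach is not made up. Full scale, the value 1, is 20 cm for a shift and pi rad for a turn. A row lasts 1/12 s, in which the tool goes at most 41.7 mm and 7.16 degrees, less where a joint would pass 70% of its speed; a pose out of reach is approached as far as the arm can. A call with a number of a shift or a turn outside -1 to 1 is refused whole. A call with a gripper value outside its range is refused whole. The fingers move at their own pace and stop on an object; the grip force is fixed at half the most. Time passes only in rows, so rows that do not move let the fingers close, or fill a call up. It gives the time, the measured TCP pose, the force, the opening and the grip force at its end, in the units of the state.
- bot.get_obs(): the state, without advancing time (a new reading comes with each control period).
- camera(name): name is "scene" or "top" or "wrist"; returns (picture, depth): 420x560x3 uint8, red, green, blue; 420x560 float32, m along the optical axis (not along the pixel's ray), 0 where there is no reading.
- get_calibration(name): a dict with "fov_y" (degrees; the focal length in pixels is half the picture's height over the tangent of half this angle, whatever the lens; pixels are square), "cx", "cy" (the principal point, pixels), "rvec" (rotation vector, rad) and "tvec" (3), from world to camera coordinates, as OpenCV has them. Camera axes: x right, y down, z forward; pixel columns grow to the right and rows downward; lengths in m; the calibration is good to about 2 mm. A picture is of the moment at which its call begins: read the wrist's pose just before it. get_calibration takes no time and is no camera call; for the wrist camera it gives the pose at the moment of the call.
- bot.job_done(): hands the job in; it is judged then, once.
The state is a dict: "clock": time; "joint_pos": joint angles; "joint_vel": joint speeds; "tau": joint torques, N m; "eef_pos": TCP position; "tool_rot": TCP orientation; "ft_force": force on the tool from outside, world axes, zero at the start; "ft_torque": the same for the moment, N m; "grip_width": finger opening in m; "grasp_force": force on a finger pad.
Only numpy, scipy, OpenCV 4.12 (cv2) and the standard library are available. Lean on these libraries where they do the work, as an engineer would, in place of code of your own. Each camera call takes 0.05 s, during which the arm holds its last target. There are 200 camera calls.

### The job

Put the washed pre-filter back into the dog-hair air cleaner that lies on its back on the bench: hook its tongue edge under the blue retaining lip at the base end of the bay, then swing the frame down and press its other end gently, at the thumb pad, until the catch snaps over it and it sits fully home. The plastic is thin, so feel your way and do not force or slam it, and leave everything else on the bench where it is.

Things in the scene. Friction and masses are not known exactly. Their poses are not given: they have to be found in the camera images.
- cleaner: Air cleaner lying on its back: white case 290 x 220 x 115 mm, does not move; on rubber bumpers 2 to 10 mm above the bench (varies). Origin: centre of the case's underside. x runs from its base end (feet, lip; towards the robot within 15 degrees) to its top end (black panel), z up. The pre-filter bay, an open recess, is 172 mm long (x -125, wall behind the lip, to +47, wall at the catch) and 156 mm wide (y -78 to 78).
- lip_edge (a point): middle of the front lower edge of the blue retaining lip, a rigid strip along the base end of the bay (cleaner x -115, y 0, z 110.5 mm). It overhangs the ledge by 10 mm; the slot below it is 9.5 mm high and 10 mm deep; lip top at z 115.5 mm. Axes as the cleaner's.
- bay_centre (a point): centre of the bay at ledge height (cleaner x -39, y 0, z 101 mm). The pre-filter's rim rests on a ledge round the bay at this height, 13 mm wide at the sides, 45 mm deep (flat) at the lip end; the case around the bay is 14 mm higher (z 115 mm). Axes as the cleaner's.
- catch (a joint): travel in m of the blue spring catch, middle of the bay's top-end wall: 0 = out over the bay, up to 0.010 = back along cleaner +x. 30 mm wide; nose 6 mm into the bay, flat underside at cleaner z 111 mm; its front ramp leans back 30 degrees from vertical up to its top at 118 mm. The frame's end drives it back (some 12 to 18 N of push on the thumb pad) until, 2 mm above its seat, it snaps out over the frame.
- filter: the washed pre-filter, loose, flat on the bench, grip up: grey frame with black mesh, 170 x 150 x 8 mm, 0.13 to 0.25 kg; origin: centre of its underside. Its -x edge is the tongue to hook: 12 mm long, 120 wide, 6 thick, flush with the underside. Blue finger grip across the middle: 10 mm thick along x, 60 long along y, from 8 to 30 mm high. Seated, its axes lie as the cleaner's.
- tongue_edge (a point): middle of the tongue's end, at the underside (filter x -85, y 0, z 0 mm). Axes as the filter's.
- far_edge (a point): middle of the opposite edge, the one the catch takes, at the frame's top face (filter x +85, y 0, z 8 mm). The end face is square but for its middle 50 mm, bevelled for the catch: there its lower edge lies 3.7 mm further in. Axes as the filter's.
- grip_top (a point): middle of the top of the blue finger grip (filter x 0, y 0, z 30 mm). Axes as the filter's.
- thumb_pad (a point): middle of the top of the blue thumb pad, 20 x 40 mm, 3 mm proud of the plain 30 mm end band of the frame (filter x +63, y 0, z 11 mm). Seated, it is at cleaner z 112 mm. Axes as the filter's.
- jar: bystander: glass mason jar with a steel screw lid, 82 mm across, 134 mm high; origin under its centre.
- mug: bystander: closed stainless steel travel mug, 80 mm across, 185 mm high; origin under its centre.
- brush: bystander: wooden dog brush lying bristles down along its x, 205 x 54 mm, 36 mm high; origin under its middle.
- feeder: bystander: plastic bird feeder tube standing upright, green tray 156 mm across, clear tube 72 mm across, 315 mm high with its wire bail; origin under its centre.
- birch_box: bystander: small hinged birch box, shut, 100 x 160 mm, 70 mm high; origin under its centre.
- wax_tin: bystander: round boot-wax tin, 90 mm across, 30 mm high; origin under its centre.
- lantern: bystander: small green lantern, 88 mm across, 172 mm high with its bail; origin under its centre.
There are look-alikes about, which are no part of the job. Several things look just like the filter: the one meant starts farthest from the robot's base.

How it is judged:
By the outcome, as a careful person would: the job done as asked, in the order asked, and still so for the second after the job is handed in, with the robot touching nothing.
It also fails if it takes over 61 s, if anything falls off the work surface, if the arm or the gripper's body presses on something with over 40 N, if the wrist force passes 120 N, or if a joint passes its speed limit or range.

## Working session

There is one attempt and no reset: what is moved stays moved. The work goes in short steps, Python scripts to look and compute and a tool call to move; the robot and the scene stay as the last step left them, time stands still between calls to the robot, and variables do not carry over. Pictures are saved under pics/ and viewed, at most 10 in all, crops included, and the job is handed in when it is done.

Besides the shell and the picture viewer there is one more tool, called after "Emit:" as name([rows], argument=value, ...), one row to a line, values as JSON. apply_moves: Moves the arm, as the interface text tells. Its arguments: {"type":"object","properties":{"steps":{"type":"array"}},"required":["steps"]}

```bash
mkdir -p pics; cat > h.py <<'E'
import numpy as np, cv2
from workcell import bot, camera, get_calibration
from scipy.spatial.transform import Rotation as R
def cal(n):
    c=get_calibration(n); f=210/np.tan(np.radians(c['fov_y'])/2)
    return f,c['cx'],c['cy'],R.from_rotvec(np.ravel(c['rvec'])).as_matrix(),np.ravel(c['tvec'])
def shot(n):
    k=cal(n); p,d=camera(n); return p,d,k
def cloud(d,k):
    f,cx,cy,M,t=k; v,u=np.mgrid[:420,:560]
    P=np.stack([(u-cx)/f*d,(v-cy)/f*d,d],-1)
    return (P-t)@M
def ray(uv,k,z):
    f,cx,cy,M,t=k; uv=np.atleast_2d(uv).astype(float)
    D=np.c_[(uv[:,0]-cx)/f,(uv[:,1]-cy)/f,np.ones(len(uv))]@M; o=-M.T@t
    return o+D*((z-o[2])/D[:,2])[:,None]
def proj(P,k):
    f,cx,cy,M,t=k; q=np.atleast_2d(P)@M.T+t
    return np.c_[q[:,0]/q[:,2]*f+cx,q[:,1]/q[:,2]*f+cy]
def save(n,p): cv2.imwrite('pics/'+n,cv2.cvtColor(p,cv2.COLOR_RGB2BGR))
E
python3 - <<'E'
from h import *
for n in('top','scene'):
    p,d,k=shot(n); save(n+'0.png',p); np.savez(n+'0.npz',p=p,d=d); print(n,k, (d>0).mean())
o=bot.get_obs(); print({a:np.round(b,3) for a,b in o.items()})
E
```

```text
top (np.float64(434.16752592986654), 279.903214483303, 214.78358862754266, array([[ 0.02279447, -0.99943818,  0.02457124],
       [-0.98962267, -0.02604473, -0.14131045],
       [ 0.14187101, -0.02109516, -0.98966035]]), array([-0.02775947,  0.54138012,  1.55377002])) 0.9959098639455782
scene (np.float64(471.3226646135947), 287.83369293172103, 202.81447878773545, array([[-0.76686257,  0.64177359,  0.00696152],
       [ 0.48268009,  0.58384107, -0.6528013 ],
       [-0.42301506, -0.49724869, -0.75749719]]), array([ 0.39317238, -0.16976597,  1.86432784])) 0.9884268707482993
{'clock': np.float64(0.1), 'joint_pos': array([1.202, 0.241, 0.004, 1.335, 0.   , 1.571]), 'joint_vel': array([ 0.   , -0.001,  0.003, -0.001, -0.001,  0.   ]), 'tau': array([-1.0000e-03, -3.7314e+01,  2.5301e+01,  1.1000e-02, -0.0000e+00,
       -0.0000e+00]), 'eef_pos': array([0.18 , 0.466, 0.221]), 'tool_rot': array([ 0.183,  0.983, -0.001, -0.   ]), 'ft_force': array([ 0.502, -0.099,  0.086]), 'ft_torque': array([ 0.041, -0.016, -0.013]), 'grasp_force': np.float64(0.0), 'grip_width': np.float64(0.085)}
```

View pics/top0.png

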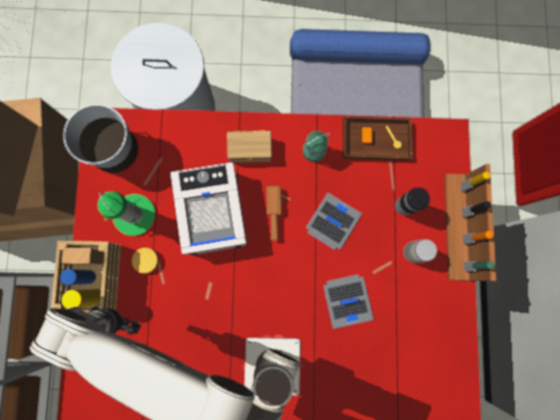

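View pics/scene0.png

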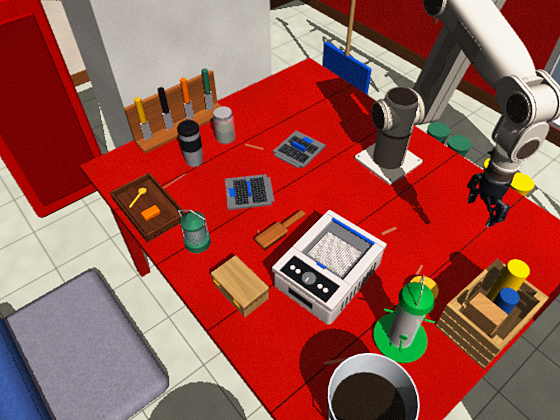

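The top view shows two filters alike: A at (335,221) and B at (348,301). The robot base is at about (272,370), so A is the farther one and fits the description. The cleaner is at (208,208), with its lip at (212,241) and its catch at (207,195). The brush lies between the cleaner and A.

```bash
python3 - <<'E'
from h import *
for n in('top','scene'):
    z=np.load(n+'0.npz'); p,d=z['p'],z['d']; k=cal(n); C=cloud(d,k)
    hsv=cv2.cvtColor(p,cv2.COLOR_RGB2HSV)
    m=cv2.inRange(hsv,(105,150,60),(125,255,255))
    N,L,S,c=cv2.connectedComponentsWithStats(m)
    for i in range(1,N):
        if S[i,4]<8: continue
        P=C[L==i]; me=np.median(P,0)
        if not(0<me[0]<1 and -.6<me[1]<.6): continue
        r=cv2.minAreaRect(np.argwhere(L==i)[:,::-1].astype(np.float32))
        print(n,np.round(c[i]),S[i,4],np.round(me,3),np.round(r[1],0),round(r[2]))
    # filters: low non-red points
    sat=hsv[...,1]; g=((sat<110)|(m>0))&(C[...,2]>-.01)&(C[...,2]<.05)&(C[...,0]>.1)&(C[...,0]<.75)&(C[...,1]<.0)&(C[...,1]>-.4)
    g=cv2.morphologyEx(g.astype(np.uint8),cv2.MORPH_OPEN,np.ones((3,3)))
    N,L,S,c=cv2.connectedComponentsWithStats(g)
    for i in range(1,N):
        if S[i,4]<400: continue
        pts=np.argwhere(L==i)[:,::-1].astype(np.float32)
        W=ray(pts,k,.006)[:,:2].astype(np.float32)
        r=cv2.minAreaRect(W*1000); print(n,'obj',np.round(c[i]),S[i,4],r)
    # case top
    g=((C[...,2]>.105)&(C[...,2]<.14)&(C[...,0]>.2)&(C[...,0]<.9)&(C[...,1]>-.05)&(C[...,1]<.35)&(sat<60)).astype(np.uint8)
    N,L,S,c=cv2.connectedComponentsWithStats(g); i=1+np.argmax(S[1:,4]); Q=C[L==i]
    print(n,'case',np.median(Q,0),len(Q),cv2.minAreaRect((Q[:,:2]*1000).astype(np.float32)))
    if n=='top':
        a=cv2.resize(p[175:345,290:400],None,fx=4,fy=3.4,interpolation=cv2.INTER_CUBIC)
        a=cv2.resize(p[180:340,295:395],None,fx=3.7,fy=3.7,interpolation=cv2.INTER_CUBIC); save('cropA.png',a)
E
```

```text
top [206. 194.] 16 [0.597 0.247 0.121] [6. 2.] 0
top [341. 208.] 52 [ 0.578 -0.244  0.008] [10.  5.] 34
top [334. 221.] 55 [ 0.526 -0.215  0.027] [15.  3.] 32
top [211. 241.] 65 [0.433 0.222 0.12 ] [ 2. 43.] 81
top [349. 301.] 61 [ 0.236 -0.272  0.026] [ 4. 16.] 79
top [352. 317.] 53 [ 0.178 -0.285  0.009] [ 5. 10.] 76
top obj [333. 222.] 1759 ((525.7659912109375, -213.74667358398438), (154.0169219970703, 171.76412963867188), 59.117042541503906)
top obj [348. 301.] 1906 ((236.4971160888672, -269.433837890625), (171.99264526367188, 153.62071228027344), 13.612958908081055)
top case [0.58855946 0.240269   0.1193635 ] 3336 ((551.50341796875, 241.2868194580078), (289.22869873046875, 220.62359619140625), 11.003130912780762)
scene [307. 140.] 42 [ 0.174 -0.282  0.011] [10.  4.] 27
scene [298. 146.] 85 [ 0.236 -0.264  0.024] [15.  5.] 27
scene [248. 188.] 51 [ 0.529 -0.208  0.029] [15.  4.] 83
scene [232. 192.] 48 [ 0.578 -0.247  0.01 ] [8. 5.] 90
scene [353. 231.] 152 [0.431 0.22  0.12 ] [49.  3.] 31
scene [321. 265.] 26 [0.596 0.25  0.123] [9. 2.] 34
scene obj [298. 149.] 1080 ((235.3416290283203, -269.2305603027344), (174.74896240234375, 152.00537109375), 14.114912986755371)
scene obj [248. 191.] 1348 ((524.038330078125, -211.96835327148438), (154.68218994140625, 169.32028198242188), 58.99089431762695)
scene case [0.57838363 0.24591296 0.11998216] 3771 ((548.8209228515625, 239.54998779296875), (294.4395446777344, 221.1297607421875), 11.067842483520508)
```

View pics/cropA.png

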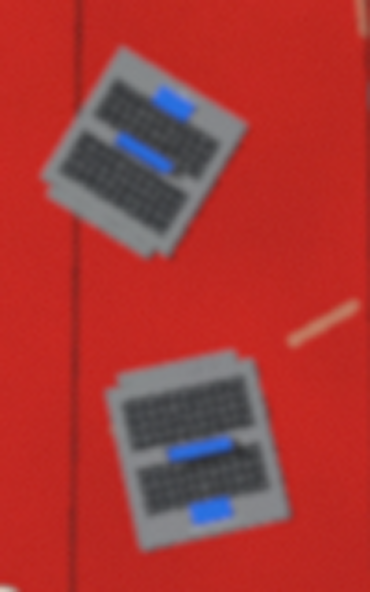

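The crop confirms it. A, the upper one, has its thumb pad to the upper right and its tongue to the lower left, so its yaw is about -31°, and it is the farther of the two. Next I work out the arc to above its grip.

```bash
cat >> h.py <<'E'
def sim(p,q,rows):
    p=np.array(p,float); r=R.from_quat(q)
    for s,t,g in rows: p=p+r.apply(np.array(s)*.2); r=r*R.from_rotvec(np.array(t)*np.pi)
    return p,r
def axes(r): M=r.as_matrix(); return 'psi %.2f tilt z=%s'%(np.degrees(np.arctan2(M[1,1],M[0,1])),np.round(M[:,2],4))
def togo(pt,Rt):
    "shift (fractions, tool axes now) and turn (fractions) from the measured pose to target"
    o=bot.get_obs(); r=R.from_quat(o['tool_rot']); rt=R.from_matrix(Rt) if not isinstance(Rt,R) else Rt
    return np.round(r.inv().apply(np.array(pt)-o['eef_pos'])/.2,4), np.round((r.inv()*rt).as_rotvec()/np.pi,4)
def tool(psi,pitch=0):
    "tool pose: y heading psi deg, far end (+y) up by pitch deg"
    a,b=np.radians([psi,pitch]); y=np.array([np.cos(a)*np.cos(b),np.sin(a)*np.cos(b),np.sin(b)]); x=np.array([-np.sin(a),np.cos(a),0]); return R.from_matrix(np.c_[x,y,np.cross(x,y)])
E
python3 - <<'E'
from h import *
o=bot.get_obs()
for a,t,b in [(-.2,.0231,.0),(-.2,.0231,.012),(-.19,.0231,.012),(-.19,.0231,.018)]:
    p,r=sim(o['eef_pos'],o['tool_rot'],[([a,b,0],[0,0,t],1)]*24); print(a,b,p,axes(r))
E
```

```text
-0.2 0.0 [ 0.48298211 -0.32126946  0.22271949] psi -30.92 tilt z=[-7.0e-04 -1.8e-03 -1.0e+00]
-0.2 0.012 [ 0.53020602 -0.30309147  0.22265165] psi -30.92 tilt z=[-7.0e-04 -1.8e-03 -1.0e+00]
-0.19 0.012 [ 0.51505763 -0.26373824  0.22259017] psi -30.92 tilt z=[-7.0e-04 -1.8e-03 -1.0e+00]
-0.19 0.018 [ 0.53866959 -0.25464925  0.22255625] psi -30.92 tilt z=[-7.0e-04 -1.8e-03 -1.0e+00]
```

Emit:
apply_moves([
  [[-0.178,0.015,0],[0,0,0.0231],1],
  [[-0.178,0.015,0],[0,0,0.0231],1],
  [[-0.178,0.015,0],[0,0,0.0231],1],
  [[-0.178,0.015,0],[0,0,0.0231],1],
  [[-0.178,0.015,0],[0,0,0.0231],1],
  [[-0.178,0.015,0],[0,0,0.0231],1],
  [[-0.178,0.015,0],[0,0,0.0231],1],
  [[-0.178,0.015,0],[0,0,0.0231],1],
])

```text
clock: 0.77
eef_pos: [0.4234, 0.3205, 0.2216]
tool_rot: [0.459, 0.889, -0.0, -0.0]
ft_force: [-0.2, 0.6, 0.2]
grip_width: 0.0851
grasp_force: 0.0
```

Emit:
apply_moves([
  [[-0.178,0.015,0],[0,0,0.0231],1],
  [[-0.178,0.015,0],[0,0,0.0231],1],
  [[-0.178,0.015,0],[0,0,0.0231],1],
  [[-0.178,0.015,0],[0,0,0.0231],1],
  [[-0.178,0.015,0],[0,0,0.0231],1],
  [[-0.178,0.015,0],[0,0,0.0231],1],
  [[-0.178,0.015,0],[0,0,0.0231],1],
  [[-0.178,0.015,0],[0,0,0.0231],1],
])

```text
clock: 1.43
eef_pos: [0.5455, 0.0664, 0.2216]
tool_rot: [0.694, 0.72, -0.0, -0.0]
ft_force: [-0.0, 0.1, 0.3]
grip_width: 0.0856
grasp_force: 0.0
```

Emit:
apply_moves([
  [[-0.178,0.015,0],[0,0,0.0231],1],
  [[-0.178,0.015,0],[0,0,0.0231],1],
  [[-0.178,0.015,0],[0,0,0.0231],1],
  [[-0.178,0.015,0],[0,0,0.0231],1],
  [[-0.178,0.015,0],[0,0,0.0231],1],
  [[-0.178,0.015,0],[0,0,0.0231],1],
  [[-0.178,0.015,0],[0,0,0.0231],1],
  [[-0.178,0.015,0],[0,0,0.0231],1],
])

```text
clock: 2.1
eef_pos: [0.5082, -0.2131, 0.2216]
tool_rot: [0.871, 0.491, -0.0, -0.0]
ft_force: [0.2, 0.0, 0.4]
grip_width: 0.0851
grasp_force: 0.0
```

```bash
cat > look.py <<'E'
from h import *
import sys
# wrist look at filter: frame, grip, pad
o=bot.get_obs(); p,d,k=shot('wrist'); save(sys.argv[1],p)
print(o['clock'],np.round(o['eef_pos'],4),axes(R.from_quat(o['tool_rot'])),np.round(o['ft_force'],2))
print('cam pos',np.round(-k[3].T@k[4],3))
C=cloud(d,k); hsv=cv2.cvtColor(p,cv2.COLOR_RGB2HSV); m=cv2.inRange(hsv,(105,150,60),(125,255,255))
N,L,S,c=cv2.connectedComponentsWithStats(m)
for i in range(1,N):
    if S[i,4]<60: continue
    me=np.median(C[L==i],0); z=np.percentile(C[L==i][:,2],80)
    q=L==i; q&=C[...,2]>z-.004
    W=ray(np.argwhere(q)[:,::-1],k,z); r=cv2.minAreaRect((W[:,:2]*1000).astype(np.float32))
    print('blue',np.round(c[i]),S[i,4],'z80',round(z,4),'rect mm',np.round(r[0],1),np.round(r[1],1),round(r[2],2))
E
python3 look.py w1.png
```

```text
2.1 [ 0.5082 -0.2131  0.2216] psi -31.13 tilt z=[-9.e-04  3.e-04 -1.e+00] [0.22 0.02 0.38]
cam pos [ 0.549 -0.147  0.373]
blue [292. 170.] 567 z80 0.0303 rect mm [ 525.4 -214.5] [59.1  9.4] 59.5
blue [349. 168.] 696 z80 0.0113 rect mm [ 578.7 -246.7] [40.2 19.7] 58.98
blue [100. 318.] 362 z80 0.0297 rect mm [ 233.1 -251.4] [14.6 18.4] 12.07
```

View pics/w1.png

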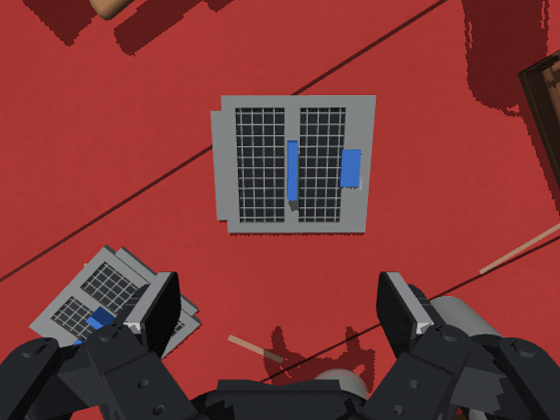

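The wrist view shows filter A in the middle, with its grip at (292,170) and its pad at (349,168). The gripper is already at the right yaw, so I go down to the grip and close.

Emit:
apply_moves([
  [[0.0385,0.077,0.1],[0,0,0],1],
  [[0,0,0.2],[0,0,0],1],
  [[0,0,0.2],[0,0,0],1],
  [[0,0,0.2],[0,0,0],1],
  [[0,0,0.15],[0,0,0],1],
  [[0,0,0.08],[0,0,0],1],
  [[0,0,0.0355],[0,0,0],1],
  [[0,0,0],[0,0,0],1],
])

```text
clock: 2.82
eef_pos: [0.5243, -0.2118, 0.0269]
tool_rot: [0.87, 0.493, -0.002, -0.002]
ft_force: [0.1, 0.6, 0.2]
grip_width: 0.0855
grasp_force: 0.0
```

Emit:
apply_moves([
  [[0,0,0],[0,0,0],0.3],
  [[0,0,0],[0,0,0],0.2],
  [[0,0,0],[0,0,0],0.1],
  [[0,0,0],[0,0,0],0],
  [[0,0,0],[0,0,0],0],
  [[0,0,0],[0,0,0],0],
  [[0,0,0],[0,0,0],0],
  [[0,0,0],[0,0,0],0],
])

```text
clock: 3.48
eef_pos: [0.5261, -0.2127, 0.0294]
tool_rot: [0.87, 0.493, 0.0, 0.0]
ft_force: [-0.5, 0.0, -0.3]
grip_width: 0.0
grasp_force: 0.0
```

The fingers shut on nothing, so I look before going on.

```bash
python3 look.py w2.png
```

```text
3.4833 [ 0.5261 -0.2127  0.0294] psi -30.92 tilt z=[ 2.e-04 -1.e-04 -1.e+00] [-0.46  0.05 -0.28]
cam pos [ 0.567 -0.146  0.181]
blue [276. 229.] 1133 z80 0.03 rect mm [ 534.8 -198.1] [24.6  9.4] 59.6
blue [391. 252.] 2513 z80 0.0111 rect mm [ 578.6 -246.2] [40.1 20.4] 59.16
```

View pics/w2.png

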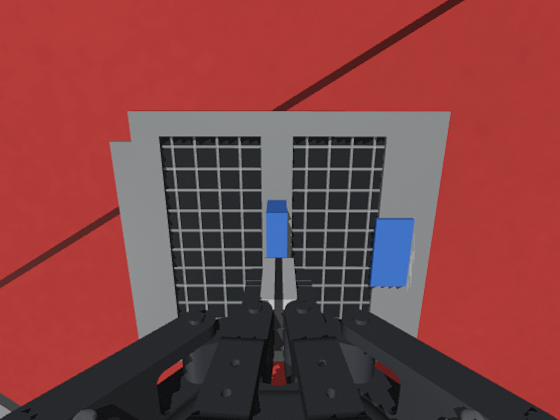

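The pads appear to meet at (278,275) with the grip's top visible up to row 257. I check the depth around the tips.

```bash
python3 - <<'E'
from h import *
o=bot.get_obs(); p,d,k=shot('wrist'); C=cloud(d,k); r=R.from_quat(o['tool_rot'])
T=r.inv().apply((C-o['eef_pos']).reshape(-1,3)).reshape(C.shape)
for v in range(205,345,6): print(v,[ (u,tuple(np.round(T[v,u]*1000).astype(int)),tuple(p[v,u])) for u in (266,274,278,286,294)])
print(o['grip_width'],o['grasp_force'],o['joint_pos'])
E
```

```text
205 [(266, (np.int64(24), np.int64(-6), np.int64(22)), (np.uint8(124), np.uint8(129), np.uint8(140))), (274, (np.int64(28), np.int64(-1), np.int64(11)), (np.uint8(43), np.uint8(81), np.uint8(147))), (278, (np.int64(27), np.int64(1), np.int64(12)), (np.uint8(43), np.uint8(80), np.uint8(147))), (286, (np.int64(27), np.int64(5), np.int64(12)), (np.uint8(75), np.uint8(97), np.uint8(145))), (294, (np.int64(24), np.int64(9), np.int64(24)), (np.uint8(38), np.uint8(40), np.uint8(43)))]
211 [(266, (np.int64(21), np.int64(-6), np.int64(22)), (np.uint8(101), np.uint8(115), np.uint8(142))), (274, (np.int64(27), np.int64(-1), np.int64(3)), (np.uint8(43), np.uint8(80), np.uint8(146))), (278, (np.int64(28), np.int64(1), np.int64(2)), (np.uint8(42), np.uint8(79), np.uint8(146))), (286, (np.int64(28), np.int64(5), np.int64(2)), (np.uint8(42), np.uint8(78), np.uint8(142))), (294, (np.int64(20), np.int64(9), np.int64(24)), (np.uint8(143), np.uint8(145), np.uint8(146)))]
217 [(266, (np.int64(25), np.int64(-5), np.int64(0)), (np.uint8(89), np.uint8(123), np.uint8(182))), (274, (np.int64(25), np.int64(-1)
[... 9978 characters left out ...]
(294, (np.int64(11), np.int64(6), np.int64(-67)), (np.uint8(44), np.uint8(44), np.uint8(48)))]
343 [(266, (np.int64(12), np.int64(-3), np.int64(-71)), (np.uint8(10), np.uint8(12), np.uint8(10))), (274, (np.int64(-5), np.int64(-1), np.int64(-51)), (np.uint8(26), np.uint8(26), np.uint8(24))), (278, (np.int64(-8), np.int64(1), np.int64(-47)), (np.uint8(33), np.uint8(33), np.uint8(34))), (286, (np.int64(0), np.int64(4), np.int64(-57)), (np.uint8(49), np.uint8(50), np.uint8(54))), (294, (np.int64(17), np.int64(5), np.int64(-77)), (np.uint8(38), np.uint8(41), np.uint8(43)))]
0.0002749627963804074 0.0 [-3.84233187e-01  5.23944895e-01 -1.07703381e-01  9.39089958e-01
 -1.32639579e-05  1.72629546e+00]
```

The depth shows the shut fingertips about 12 mm behind the reported TCP instead of 17 mm ahead, so they closed about 11 mm above the grip. I reopen, go 29 mm lower and close again.

Emit:
apply_moves([
  [[0,0,0],[0,0,0],0.6],
  [[0,0,0],[0,0,0],0.6],
  [[0,0,0],[0,0,0],0.6],
  [[0,0,0],[0,0,0],0.6],
  [[0,0,0.04],[0,0,0],0.6],
  [[0,0,0.04],[0,0,0],0.6],
  [[0,0,0.04],[0,0,0],0.6],
  [[0,0,0.025],[0,0,0],0.6],
])

```text
clock: 4.25
eef_pos: [0.525, -0.2123, -0.0016]
tool_rot: [0.87, 0.493, -0.001, -0.001]
ft_force: [0.5, -0.2, -0.3]
grip_width: 0.0512
grasp_force: 0.0
```

Emit:
apply_moves([
  [[0,0,0],[0,0,0],0.3],
  [[0,0,0],[0,0,0],0.2],
  [[0,0,0],[0,0,0],0.1],
  [[0,0,0],[0,0,0],0],
  [[0,0,0],[0,0,0],0],
  [[0,0,0],[0,0,0],0],
  [[0,0,0],[0,0,0],0],
  [[0,0,0],[0,0,0],0],
])

```text
clock: 4.92
eef_pos: [0.5263, -0.2128, 0.0005]
tool_rot: [0.87, 0.493, 0.0, 0.0]
ft_force: [0.9, -0.1, 0.9]
grip_width: 0.0086
grasp_force: 61.4
```

The filter is gripped at 61 N. I lift it and carry it half way, then look at the held filter and the cleaner together.

Emit:
apply_moves([
  [[0,0,-0.05],[0,0,0],0],
  [[0,0,-0.1],[0,0,0],0],
  [[0,0,-0.17],[0,0,0],0],
  [[0,0,-0.17],[0,0,0],0],
  [[0,0,-0.17],[0,0,0],0],
  [[0,0,-0.17],[0,0,0],0],
  [[0,0,-0.1],[0,0,0],0],
  [[0,0,-0.04],[0,0,0],0],
])

```text
clock: 5.58
eef_pos: [0.5278, -0.2134, 0.1992]
tool_rot: [0.87, 0.493, 0.002, 0.003]
ft_force: [0.6, -0.4, -1.7]
grip_width: 0.0088
grasp_force: 61.1
```

Emit:
apply_moves([
  [[0.07,-0.014,0],[0,0,-0.008],0],
  [[0.14,-0.027,0],[0,0,-0.0145],0],
  [[0.14,-0.027,0],[0,0,-0.0145],0],
  [[0.14,-0.027,0],[0,0,-0.0145],0],
  [[0.14,-0.027,0],[0,0,-0.0145],0],
  [[0.14,-0.027,0],[0,0,-0.0145],0],
  [[0.09,-0.02,0],[0,0,-0.0145],0],
  [[0.04,-0.01,0],[0,0,-0.0145],0],
])

```text
clock: 6.25
eef_pos: [0.5641, -0.0312, 0.1928]
tool_rot: [0.771, 0.637, -0.001, -0.001]
ft_force: [0.2, 0.1, -1.9]
grip_width: 0.0087
grasp_force: 61.1
```

```bash
python3 look.py w3.png
```

```text
6.25 [ 0.5641 -0.0312  0.1928] psi -10.90 tilt z=[-0.0029  0.0012 -1.    ] [ 0.16  0.15 -1.92]
cam pos [0.58  0.045 0.344]
blue [278. 289.] 3346 z80 0.2223 rect mm [564.6 -32.4] [62.2 10.4] 79.39
blue [412. 277.] 3468 z80 0.2031 rect mm [625.6 -44.6] [40.8 20.5] 79.24
```

View pics/w3.png

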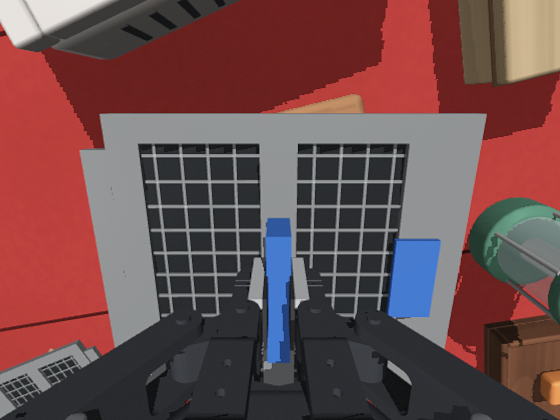

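The wrist view shows the filter held square in the pads: the grip is at (278,289), the pad at (412,277), and the cleaner's corner is at the top left. The filter origin sits about at the reported TCP. I carry on until the camera is over the near half of the bay.

Emit:
apply_moves([
  [[0.05,-0.01,0],[0,0,-0.015],0],
  [[0.12,-0.02,0],[0,0,-0.015],0],
  [[0.13,-0.02,0],[0,0,-0.015],0],
  [[0.13,-0.025,0],[0,0,-0.015],0],
  [[0.13,-0.025,0],[0,0,-0.015],0],
  [[0.12,-0.02,0],[0,0,-0.015],0],
  [[0.08,-0.015,0],[0,0,-0.015],0],
  [[0.045,-0.01,0],[0,0,-0.015],0],
])

```text
clock: 6.97
eef_pos: [0.5411, 0.1284, 0.1931]
tool_rot: [0.639, 0.769, -0.001, -0.001]
ft_force: [-0.3, -1.1, -0.9]
grip_width: 0.0088
grasp_force: 61.1
```

```bash
python3 look.py w4.png
```

```text
6.9667 [0.5411 0.1284 0.1931] psi 10.57 tilt z=[-2.3e-03 -1.0e-04 -1.0e+00] [-0.34 -1.09 -0.86]
cam pos [0.527 0.205 0.344]
blue [128.  55.] 2098 z80 0.1221 rect mm [434.  210.7] [11.4 61.9] 11.05
blue [406.  47.] 1348 z80 0.1243 rect mm [595.7 247.2] [13.5 29.5] 11.19
blue [278. 289.] 3316 z80 0.2227 rect mm [541.3 129.3] [10.4 66.3] 11.35
blue [412. 277.] 3451 z80 0.2034 rect mm [602.8 138.2] [20.5 40.8] 10.7
```

View pics/w4.png

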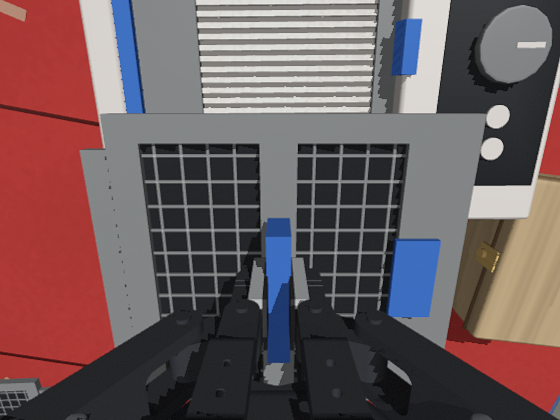

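The wrist view shows the lip at the upper left (128,55), the catch at (406,47), and the pad at (412,277). The same picture gives a cleaner yaw of about 11.1°, a bench gap of about 6.4 mm, and the filter 1.6 mm to -x of the tool. I go over the bay and tilt the tongue end down by 10°.

Emit:
apply_moves([
  [[0.08,0.005,0],[0,0,-0.001],0],
  [[0.12,0.005,0],[0,0,-0.001],0],
  [[0.13,0.005,0],[0,0,-0.001],0],
  [[0.12,0.005,0],[-0.01,0,0],0],
  [[0.06,0.005,0],[-0.015,0,0],0],
  [[0.0285,0,0],[-0.015,0,0],0],
  [[0,0,0],[-0.01,0,0],0],
  [[0,0,0],[-0.0056,0,0],0],
])

```text
clock: 7.68
eef_pos: [0.526, 0.2329, 0.1933]
tool_rot: [0.635, 0.768, 0.067, 0.056]
ft_force: [0.0, -0.6, -2.4]
grip_width: 0.0085
grasp_force: 61.1
```

```bash
cat > tgt.py <<'E'
from h import *
import sys
# args: tongue cleaner x mm, tongue height above ledge mm, pitch deg
tx,tz,pi=map(float,sys.argv[1:4]); O=np.array([550.1,238.2]); yaw=np.radians(11.1); zl=107.4
c=np.array([np.cos(yaw),np.sin(yaw)]); n=np.array([-c[1],c[0]]); a=np.radians(pi)
xy=O+c*(tx+85.3*np.cos(a))+1.6*n; P=np.array([*xy,zl+tz+85.3*np.sin(a)])/1000
o=bot.get_obs(); rt=tool(11.1,pi); s,t=togo(P,rt)
print('target',np.round(P,4),'shift',s,'turn',t)
r=R.from_quat(o['tool_rot']); f=r.apply([-.0016,-.0003-.085,0])+o['eef_pos']
print('now tongue cleaner x,y',np.round([(f[:2]*1000-O)@c,(f[:2]*1000-O)@n],1),'z-ledge',round(f[2]*1000-zl,1),axes(r),'F',np.round(o['ft_force'],2),'T',np.round(o['ft_torque'],2),o['clock'])
y=r.as_matrix()[:,1]; print('pitch',round(np.degrees(np.arcsin(y[2])),2))
E
python3 tgt.py -108 20 10; python3 tgt.py -108 3 10
```

```text
target [0.5262 0.2352 0.1422] shift [ 0.0109 -0.0411  0.2522] turn [-0.0002  0.0005 -0.0013]
now tongue cleaner x,y [-108.7   -1.8] z-ledge 71.2 psi 10.86 tilt z=[ 0.17    0.0318 -0.9849] F [ 0.03 -0.55 -2.43] T [-0.04  0.32 -0.04] 7.6833
pitch 9.96
target [0.5262 0.2352 0.1252] shift [ 0.011  -0.0558  0.3359] turn [-0.0002  0.0005 -0.0013]
now tongue cleaner x,y [-108.7   -1.8] z-ledge 71.2 psi 10.86 tilt z=[ 0.17    0.0318 -0.9849] F [ 0.03 -0.55 -2.43] T [-0.04  0.32 -0.04] 7.6833
pitch 9.96
```

Emit:
apply_moves([
  [[0.011,-0.008,0.05],[0,0,-0.0013],0],
  [[0,-0.013,0.08],[0,0,0],0],
  [[0,-0.013,0.08],[0,0,0],0],
  [[0,-0.012,0.07],[0,0,0],0],
  [[0,-0.006,0.036],[0,0,0],0],
  [[0,-0.0038,0.0199],[0,0,0],0],
  [[0,0,0],[0,0,0],0],
  [[0,0,0],[0,0,0],0],
])

```text
clock: 8.35
eef_pos: [0.5279, 0.2359, 0.1263]
tool_rot: [0.633, 0.769, 0.067, 0.056]
ft_force: [0.1, 0.8, -2.0]
grip_width: 0.0088
grasp_force: 61.0
```

```bash
python3 tgt.py -108 0 10;python3 look.py w5.png
```

```text
target [0.5262 0.2352 0.1222] shift [-0.0022 -0.012   0.0184] turn [0.0001 0.0002 0.0002]
now tongue cleaner x,y [-106.3    0.4] z-ledge 4.0 psi 11.13 tilt z=[ 0.1707  0.0329 -0.9848] F [ 0.11  0.75 -1.98] T [0.   0.21 0.01] 8.35
pitch 10.01
8.35 [0.5279 0.2359 0.1263] psi 11.13 tilt z=[ 0.1707  0.0329 -0.9848] [ 0.11  0.75 -1.98]
cam pos [0.487 0.307 0.275]
blue [ 57. 225.] 7788 z80 0.1221 rect mm [430.7 229.7] [ 11.8 130.3] 11.11
blue [278. 288.] 3291 z80 0.1555 rect mm [523.5 233.1] [10.1 61.8] 10.62
blue [412. 277.] 3442 z80 0.1481 rect mm [586.6 245.6] [22.3 42.2] 11.3
```

View pics/w5.png

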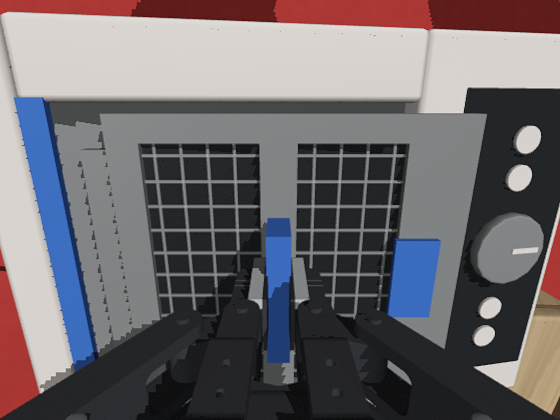

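The wrist view shows the tongue's edge at about (81,150), inside the bay and clear of the lip's edge at about (55,150). The bay's +y wall is at row 100 and the frame's edge at row 114. I check the side clearance before hooking.

```bash
python3 - <<'E'
from h import *
p=cv2.imread('pics/w5.png'); k=cal('wrist'); g=cv2.cvtColor(p,cv2.COLOR_BGR2GRAY).astype(int)
O=np.array([550.1,238.2]); a=np.radians(11.1); c=np.array([np.cos(a),np.sin(a)]); n=np.array([-c[1],c[0]])
for u in (140,220,300,380):
    col=g[85:130,u]; D=np.diff(col); r1=85+D.argmin()+1; r2=85+D.argmax()+1
    W=ray([u,r1],k,.1214)[0]*1000; x0=(W[:2]-O)@c
    zf=.1074+.004+.008+ (x0+106)/1000*np.tan(np.radians(10)); F=ray([u,r2],k,zf)[0]*1000
    print(u,r1,r2,'wall y',round((W[:2]-O)@n,1),'frame edge x,y',np.round([(F[:2]-O)@c,(F[:2]-O)@n],1))
E
```

```text
140 101 114 wall y 79.0 frame edge x,y [-78.6  73.9]
220 101 114 wall y 79.0 frame edge x,y [-46.5  74. ]
300 101 114 wall y 79.1 frame edge x,y [-14.5  74.1]
380 102 114 wall y 78.7 frame edge x,y [16.9 74.3]
```

The frame needs about 1.5 mm towards +y. I shift it and then feel down to the ledge.

Emit:
apply_moves([
  [[0.0075,0,0],[0,0,0],0],
  [[0,-0.0009,0.0049],[0,0,0],0],
  [[0,-0.0009,0.0049],[0,0,0],0],
  [[0,-0.0004,0.0025],[0,0,0],0],
  [[0,0,0],[0,0,0],0],
  [[0,0,0],[0,0,0],0],
  [[0,0,0],[0,0,0],0],
  [[0,0,0],[0,0,0],0],
])

```text
clock: 9.07
eef_pos: [0.5271, 0.2376, 0.1237]
tool_rot: [0.633, 0.77, 0.067, 0.056]
ft_force: [-0.3, 1.0, -0.7]
grip_width: 0.0085
grasp_force: 61.0
```

```bash
python3 tgt.py -108 0 10
```

```text
target [0.5262 0.2352 0.1222] shift [-0.0109 -0.0078  0.0061] turn [0.0001 0.0002 0.0004]
now tongue cleaner x,y [-106.7    2.1] z-ledge 1.5 psi 11.17 tilt z=[ 0.1707  0.033  -0.9848] F [-0.3   0.98 -0.66] T [-0.08  0.24  0.03] 9.0667
pitch 10.01
```

Emit:
apply_moves([
  [[0,-0.0004,0.0025],[0,0,0],0],
  [[0,-0.0004,0.0025],[0,0,0],0],
  [[0,0,0],[0,0,0],0],
  [[0,0,0],[0,0,0],0],
  [[0,0,0],[0,0,0],0],
  [[0,0,0],[0,0,0],0],
  [[0,0,0],[0,0,0],0],
  [[0,0,0],[0,0,0],0],
])

```text
clock: 9.73
eef_pos: [0.5272, 0.2375, 0.1227]
tool_rot: [0.633, 0.77, 0.067, 0.056]
ft_force: [-0.4, -0.8, -0.8]
grip_width: 0.0087
grasp_force: 61.1
```

```bash
python3 tgt.py -108 0 10
```

```text
target [0.5262 0.2352 0.1222] shift [-0.0109 -0.0071  0.001 ] turn [0.0001 0.0002 0.0004]
now tongue cleaner x,y [-106.6    2.1] z-ledge 0.4 psi 11.17 tilt z=[ 0.1707  0.033  -0.9848] F [-0.35 -0.83 -0.78] T [-0.03  0.2  -0.04] 9.7333
pitch 10.01
```

Emit:
apply_moves([
  [[0,-0.0004,0.0025],[0,0,0],0],
  [[0,0,0],[0,0,0],0],
  [[0,-0.0004,0.0025],[0,0,0],0],
  [[0,0,0],[0,0,0],0],
  [[0,0,0],[0,0,0],0],
  [[0,0,0],[0,0,0],0],
  [[0,0,0],[0,0,0],0],
  [[0,0,0],[0,0,0],0],
])

```text
clock: 10.4
eef_pos: [0.5274, 0.2376, 0.122]
tool_rot: [0.633, 0.77, 0.067, 0.056]
ft_force: [0.2, -0.8, 2.8]
grip_width: 0.0086
grasp_force: 61.8
```

```bash
python3 tgt.py -108 0 10
```

```text
target [0.5262 0.2352 0.1222] shift [-0.011  -0.0077 -0.0026] turn [0.0003 0.0001 0.0003]
now tongue cleaner x,y [-106.4    2.1] z-ledge -0.3 psi 11.16 tilt z=[ 0.1713  0.0332 -0.9847] F [ 0.21 -0.83  2.83] T [-0.22  0.43 -0.  ] 10.4
pitch 10.05
```

The tongue touches the ledge, 0.2 mm below the estimate. I lift 0.6 mm and slide it back under the lip.

Emit:
apply_moves([
  [[0,0.0005,-0.003],[0,0,0],0],
  [[0,-0.0148,-0.0026],[0,0,0],0],
  [[0,-0.0148,-0.0026],[0,0,0],0],
  [[0,-0.0148,-0.0026],[0,0,0],0],
  [[0,-0.0148,-0.0026],[0,0,0],0],
  [[0,-0.0098,-0.0017],[0,0,0],0],
  [[0,-0.0049,-0.0009],[0,0,0],0],
  [[0,0,0],[0,0,0],0],
])

```text
clock: 11.07
eef_pos: [0.512, 0.2346, 0.1222]
tool_rot: [0.633, 0.77, 0.067, 0.056]
ft_force: [1.1, 1.2, 1.3]
grip_width: 0.0087
grasp_force: 61.5
```

```bash
python3 tgt.py -124 0 10
```

```text
target [0.5105 0.2321 0.1222] shift [-0.0109 -0.0094 -0.0016] turn [-0.      0.0001  0.0004]
now tongue cleaner x,y [-122.1    2.1] z-ledge 0.0 psi 11.18 tilt z=[ 0.1704  0.033  -0.9848] F [1.14 1.22 1.29] T [ 0.01  0.11 -0.04] 11.0667
pitch 9.99
```

Emit:
apply_moves([
  [[0,-0.0049,-0.0009],[0,0,0],0],
  [[0,0,0],[0,0,0],0],
  [[0,-0.0025,-0.0004],[0,0,0],0],
  [[0,0,0],[0,0,0],0],
  [[0,-0.0025,-0.0004],[0,0,0],0],
  [[0,0,0],[0,0,0],0],
  [[0,0,0],[0,0,0],0],
  [[0,0,0],[0,0,0],0],
])

```text
clock: 11.73
eef_pos: [0.5105, 0.2343, 0.1223]
tool_rot: [0.633, 0.77, 0.067, 0.056]
ft_force: [2.9, -0.7, 1.4]
grip_width: 0.0089
grasp_force: 61.5
```

```bash
python3 tgt.py -124 0 10
```

```text
target [0.5105 0.2321 0.1222] shift [-0.0108 -0.0021 -0.    ] turn [0.0001 0.0002 0.0003]
now tongue cleaner x,y [-123.6    2.1] z-ledge 0.0 psi 11.16 tilt z=[ 0.1708  0.033  -0.9847] F [ 2.93 -0.68  1.44] T [ 0.1  -0.13  0.  ] 11.7333
pitch 10.02
```

The tongue is hooked and lightly touching the back wall, with an Fx of about 3 N. Next I swing the frame down about the tongue, and print the figures for 6°.

```bash
python3 tgt.py -123.4 0.2 8;python3 tgt.py -123.4 0.2 6.3
```

```text
target [0.5116 0.2323 0.1195] shift [-0.0108  0.0008  0.0144] turn [0.0112 0.0002 0.0003]
now tongue cleaner x,y [-123.6    2.1] z-ledge 0.0 psi 11.16 tilt z=[ 0.1708  0.033  -0.9847] F [ 2.93 -0.68  1.44] T [ 0.1  -0.13  0.  ] 11.7333
pitch 10.02
target [0.5119 0.2323 0.117 ] shift [-0.0108  0.0001  0.027 ] turn [0.0207 0.0002 0.0003]
now tongue cleaner x,y [-123.6    2.1] z-ledge 0.0 psi 11.16 tilt z=[ 0.1708  0.033  -0.9847] F [ 2.93 -0.68  1.44] T [ 0.1  -0.13  0.  ] 11.7333
pitch 10.02
```

Emit:
apply_moves([
  [[0,0.0002,0.0045],[0.0035,0,0],0],
  [[0,0,0.0045],[0.0035,0,0],0],
  [[0,0,0.0045],[0.0035,0,0],0],
  [[0,0,0.0045],[0.0035,0,0],0],
  [[0,0,0.0045],[0.0035,0,0],0],
  [[0,0,0.0045],[0.0032,0,0],0],
  [[0,0,0],[0,0,0],0],
  [[0,0,0],[0,0,0],0],
])

```text
clock: 12.4
eef_pos: [0.511, 0.2343, 0.1165]
tool_rot: [0.634, 0.771, 0.042, 0.035]
ft_force: [0.6, 1.0, 2.5]
grip_width: 0.0085
grasp_force: 61.6
```

```bash
python3 tgt.py -123.4 0.2 5.5
```

```text
target [0.512  0.2324 0.1158] shift [-0.0106  0.0027  0.0039] turn [0.004  0.0002 0.0003]
now tongue cleaner x,y [-123.9    2. ] z-ledge -0.1 psi 11.16 tilt z=[ 0.1064  0.0202 -0.9941] F [0.57 1.01 2.45] T [-0.01  0.3  -0.03] 12.4
pitch 6.21
```

Emit:
apply_moves([
  [[0,0.0005,0.0015],[0.0015,0,0],0],
  [[0,0.0005,0.0015],[0.0015,0,0],0],
  [[0,0.0005,0.0015],[0.0015,0,0],0],
  [[0,0,0],[0,0,0],0],
  [[0,0,0],[0,0,0],0],
  [[0,0,0],[0,0,0],0],
  [[0,0,0],[0,0,0],0],
  [[0,0,0],[0,0,0],0],
])

```text
clock: 13.07
eef_pos: [0.5115, 0.2343, 0.1158]
tool_rot: [0.634, 0.772, 0.036, 0.031]
ft_force: [0.6, -0.2, -1.3]
grip_width: 0.0089
grasp_force: 61.2
```

```bash
python3 tgt.py -123.4 0.2 5.5
```

```text
target [0.512  0.2324 0.1158] shift [-0.0101  0.0007  0.0003] turn [-0.0003  0.0003  0.0003]
now tongue cleaner x,y [-123.5    1.9] z-ledge 0.3 psi 11.16 tilt z=[ 0.0935  0.0174 -0.9955] F [ 0.65 -0.22 -1.32] T [-0.01  0.28  0.01] 13.0667
pitch 5.45
```

Emit:
apply_moves([
  [[0,0.0003,0.0025],[0.0018,0,0],0],
  [[0,0.0002,0.0025],[0.0018,0,0],0],
  [[0,0,0.0025],[0.0018,0,0],0],
  [[0,0,0.0023],[0.0018,0,0],0],
  [[0,0,0],[0,0,0],0],
  [[0,0,0],[0,0,0],0],
  [[0,0,0],[0,0,0],0],
  [[0,0,0],[0,0,0],0],
])

```text
clock: 13.73
eef_pos: [0.5119, 0.2345, 0.1147]
tool_rot: [0.635, 0.772, 0.028, 0.024]
ft_force: [-3.8, -1.4, 4.6]
grip_width: 0.0084
grasp_force: 62.1
```

```bash
python3 tgt.py -123.4 0.2 3.5
```

```text
target [0.5122 0.2324 0.1128] shift [-0.0105 -0.0008  0.0092] turn [0.0039 0.0002 0.0003]
now tongue cleaner x,y [-123.3    2. ] z-ledge 1.0 psi 11.16 tilt z=[ 0.0719  0.0135 -0.9973] F [-3.78 -1.37  4.62] T [-0.25  0.61  0.02] 13.7333
pitch 4.19
```

The frame's end has met the catch ramp (Fx -4 N, Fz +6 N above its weight). I release it gently and back off.

Emit:
apply_moves([
  [[0,0,0],[0,0,0],0.15],
  [[0,0,0],[0,0,0],0.2],
  [[0,0,0],[0,0,0],0.3],
  [[0,0,0],[0,0,0],0.35],
  [[0,0,0],[0,0,0],0.4],
  [[0,0,-0.05],[0,0,0],0.4],
  [[0,0,-0.12],[0,0,0],0.4],
  [[0,0,-0.12],[0,0,0],0.4],
])

```text
clock: 14.4
eef_pos: [0.5068, 0.2333, 0.172]
tool_rot: [0.635, 0.772, 0.027, 0.023]
ft_force: [0.5, -0.1, 0.0]
grip_width: 0.034
grasp_force: 0.0
```

```bash
cat > pad.py <<'E'
from h import *
import sys
o=bot.get_obs(); p,d,k=shot('wrist'); save(sys.argv[1],p); C=cloud(d,k)
O=np.array([550.1,238.2]); a=np.radians(11.1); c=np.array([np.cos(a),np.sin(a)]); n=np.array([-c[1],c[0]])
hsv=cv2.cvtColor(p,cv2.COLOR_RGB2HSV); m=cv2.inRange(hsv,(105,150,60),(125,255,255))
N,L,S,cc=cv2.connectedComponentsWithStats(m)
print(o['clock'],o['eef_pos'],axes(R.from_quat(o['tool_rot'])))
for i in range(1,N):
    if S[i,4]<150: continue
    P=C[L==i]*1000; q=(P[:,:2]-O)@np.c_[c,n]
    print(np.round(cc[i]),S[i,4],'world',np.round(np.median(P,0),1),'cleaner x',np.round(np.percentile(q[:,0],[2,50,98]),1),'y',np.round(np.percentile(q[:,1],[2,50,98]),1),'z',np.round(np.percentile(P[:,2],[5,50,90]),1))
E
python3 pad.py w6.png; python3 -c "
from h import *
print(togo([.5725,.2445,.19],tool(11.1,0)))"
```

```text
14.4 [0.50683203 0.23330862 0.17198213] psi 11.16 tilt z=[ 0.069   0.0121 -0.9975]
[146. 204.] 3959 world [428.9 236.7 121.5] cleaner x [-124.7 -119.3 -114.6] y [-53.8  21.8  78.2] z [120.1 121.5 122.4]
[278. 238.] 1746 world [508.8 235.9 143.1] cleaner x [-45.6 -41.1 -36.4] y [-27.2   5.5  31. ] z [131.4 143.1 143.9]
[378. 232.] 1934 world [572.2 244.7 128.7] cleaner x [13.6 22.8 32.6] y [-18.2   2.   20.7] z [127.2 128.7 129.7]
[417. 229.] 393 world [599.3 249.3 124.1] cleaner x [47.4 50.3 53.3] y [-13.7   1.4  15.3] z [123.2 124.1 124.7]
(array([-0.0129,  0.3204, -0.0321]), array([ 0.0256, -0.0004,  0.0003]))
```

View pics/w6.png

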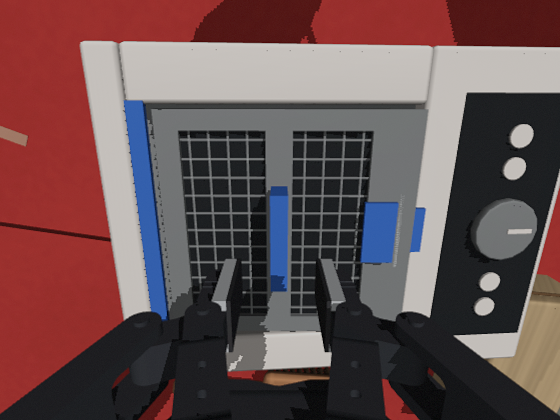

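The wrist view shows the tongue under the lip, with the frame resting on the catch. The pad is at (378,232) about 10 mm above its seat, and the catch is at (417,229). I close the fingers and go over the thumb pad, levelled.

Emit:
apply_moves([
  [[0,0,-0.1],[0,0,0],0.2],
  [[-0.003,0.05,0],[0.005,0,0],0],
  [[-0.003,0.08,0],[0.0065,0,0],0],
  [[-0.003,0.08,0],[0.0065,0,0],0],
  [[-0.003,0.07,0.02],[0.0056,0,0],0],
  [[-0.001,0.035,0.02],[0.002,0,0],0],
  [[0,0,0.02],[0,0,0],0],
  [[0,0,0],[0,0,0],0],
])

```text
clock: 15.12
eef_pos: [0.5677, 0.2427, 0.1808]
tool_rot: [0.635, 0.772, -0.004, -0.003]
ft_force: [-0.8, 0.4, -0.9]
grip_width: 0.0
grasp_force: 0.0
```

```bash
python3 -c "
from h import *
print(togo([.5715,.2436,.122],tool(11.1,0)), bot.get_obs()['ft_force'],bot.get_obs()['grip_width'])
o=bot.get_obs(); p,d,k=shot('wrist'); C=cloud(d,k); T=R.from_quat(o['tool_rot']).inv().apply((C-o['eef_pos']).reshape(-1,3))*1000
m=(abs(T[:,0]-10.5)<1.5)&(abs(T[:,1])<20)&(T[:,2]<0)&(T[:,2]>-45)
print('front faces z max',np.percentile(T[m][:,2],[50,98,100]))
mm=m&(T[:,2]>-22); print('tip y range',np.percentile(T[mm][:,1],[0,5,95,100]))
"; python3 pad.py w7.png
```

```text
(array([0.001 , 0.0223, 0.2936]), array([-0.0033,  0.0004,  0.0003])) [-0.80494025  0.40804532 -0.86789713] 3.6760272924188357e-06
front faces z max [-31.58280818 -13.68609127 -12.1865587 ]
tip y range [-6.14446117 -5.49680547  6.30978406  7.03681096]
15.1667 [0.56736819 0.24273221 0.18137026] psi 11.16 tilt z=[-0.0095 -0.003  -0.9999]
[ 70. 206.] 4238 world [431.2 228.7 121.4] cleaner x [-124.5 -118.5 -114.2] y [-74.3  13.6  77.6] z [118.6 121.4 122.3]
[185. 228.] 2686 world [511.4 234.6 142.5] cleaner x [-55.  -38.  -34.3] y [-28.1   4.   30.8] z [124.6 142.5 143.8]
[286. 226.] 1856 world [572.3 244.4 128.7] cleaner x [12.8 22.8 32.5] y [-18.4   1.9  20.5] z [127.3 128.7 129.7]
[328. 224.] 490 world [598.9 248.9 124. ] cleaner x [46.3 49.8 53.4] y [-14.   1.  15.] z [123.1 124.  124.8]
```

Emit:
apply_moves([
  [[0,0.01,0.05],[-0.003,0,0],0],
  [[0,0.012,0.08],[0,0,0],0],
  [[0,0,0.08],[0,0,0],0],
  [[0,0,0.05],[0,0,0],0],
  [[0,0,0.03],[0,0,0],0],
  [[0,0,0.015],[0,0,0],0],
  [[0,0,0.005],[0,0,0],0],
  [[0,0,0],[0,0,0],0],
])

```text
clock: 15.88
eef_pos: [0.573, 0.244, 0.121]
tool_rot: [0.635, 0.773, 0.001, 0.001]
ft_force: [0.2, -0.1, 0.3]
grip_width: 0.0001
grasp_force: 0.0
```

Emit:
apply_moves([
  [[0,0,0.004],[0,0,0],0],
  [[0,0,0.004],[0,0,0],0],
  [[0,0,0.004],[0,0,0],0],
  [[0,0,0.0025],[0,0,0],0],
  [[0,0,0.0025],[0,0,0],0],
  [[0,0,0.0025],[0,0,0],0],
  [[0,0,0],[0,0,0],0],
  [[0,0,0],[0,0,0],0],
])

```text
clock: 16.55
eef_pos: [0.5731, 0.2441, 0.1183]
tool_rot: [0.635, 0.773, 0.001, 0.001]
ft_force: [-4.1, -1.4, 9.0]
grip_width: -0.0002
grasp_force: 4.4
```

In contact, with 9 N on the pad. I keep pressing slowly.

Emit:
apply_moves([
  [[0,0,0.002],[0,0,0],0],
  [[0,0,0.002],[0,0,0],0],
  [[0,0,0.002],[0,0,0],0],
  [[0,0,0.002],[0,0,0],0],
  [[0,0,0.002],[0,0,0],0],
  [[0,0,0],[0,0,0],0],
  [[0,0,0],[0,0,0],0],
  [[0,0,0],[0,0,0],0],
])

```text
clock: 17.22
eef_pos: [0.5732, 0.2441, 0.1164]
tool_rot: [0.635, 0.773, 0.001, 0.001]
ft_force: [-4.4, -0.9, 9.5]
grip_width: 0.0003
grasp_force: 4.3
```

Emit:
apply_moves([
  [[0,0,0.002],[0,0,0],0],
  [[0,0,0.002],[0,0,0],0],
  [[0,0,0.002],[0,0,0],0],
  [[0,0,0.002],[0,0,0],0],
  [[0,0,0.002],[0,0,0],0],
  [[0,0,0],[0,0,0],0],
  [[0,0,0],[0,0,0],0],
  [[0,0,0],[0,0,0],0],
])

```text
clock: 17.88
eef_pos: [0.5733, 0.2441, 0.1148]
tool_rot: [0.635, 0.772, 0.002, 0.001]
ft_force: [-3.2, -1.0, 10.8]
grip_width: -0.0005
grasp_force: 5.1
```

Emit:
apply_moves([
  [[0,0,0.0025],[0,0,0],0],
  [[0,0,0.0025],[0,0,0],0],
  [[0,0,0.0025],[0,0,0],0],
  [[0,0,0.0025],[0,0,0],0],
  [[0,0,0.0025],[0,0,0],0],
  [[0,0,0.0025],[0,0,0],0],
  [[0,0,0],[0,0,0],0],
  [[0,0,0],[0,0,0],0],
])

```text
clock: 18.55
eef_pos: [0.5735, 0.2442, 0.1125]
tool_rot: [0.635, 0.773, 0.002, 0.002]
ft_force: [-5.8, -1.8, 13.8]
grip_width: -0.0
grasp_force: 6.4
```

Emit:
apply_moves([
  [[0,0,0.0025],[0,0,0],0],
  [[0,0,0.0025],[0,0,0],0],
  [[0,0,0.0025],[0,0,0],0],
  [[0,0,0.0025],[0,0,0],0],
  [[0,0,0],[0,0,0],0],
  [[0,0,0],[0,0,0],0],
  [[0,0,0],[0,0,0],0],
  [[0,0,0],[0,0,0],0],
])

```text
clock: 19.22
eef_pos: [0.574, 0.2443, 0.1096]
tool_rot: [0.635, 0.772, 0.002, 0.002]
ft_force: [-2.1, -1.1, 8.8]
grip_width: 0.0001
grasp_force: 4.6
```

Emit:
apply_moves([
  [[0,0,0.002],[0,0,0],0],
  [[0,0,0.002],[0,0,0],0],
  [[0,0,0.002],[0,0,0],0],
  [[0,0,0.002],[0,0,0],0],
  [[0,0,0],[0,0,0],0],
  [[0,0,0],[0,0,0],0],
  [[0,0,0],[0,0,0],0],
  [[0,0,0],[0,0,0],0],
])

```text
clock: 19.88
eef_pos: [0.574, 0.2443, 0.1095]
tool_rot: [0.635, 0.772, 0.002, 0.002]
ft_force: [-4.4, -1.9, 15.9]
grip_width: 0.0001
grasp_force: 7.9
```

Emit:
apply_moves([
  [[0,0,0.002],[0,0,0],0],
  [[0,0,0.002],[0,0,0],0],
  [[0,0,0.002],[0,0,0],0],
  [[0,0,0],[0,0,0],0],
  [[0,0,0],[0,0,0],0],
  [[0,0,0],[0,0,0],0],
  [[0,0,0],[0,0,0],0],
  [[0,0,0],[0,0,0],0],
])

```text
clock: 20.55
eef_pos: [0.574, 0.2443, 0.1095]
tool_rot: [0.635, 0.772, 0.003, 0.002]
ft_force: [-6.5, -3.4, 21.6]
grip_width: -0.0002
grasp_force: 10.3
```

It has come to a rigid stop at 21 N. I back off and check that it is seated.

Emit:
apply_moves([
  [[0,0,-0.02],[0,0,0],0],
  [[0,0,-0.06],[0,0,0],0],
  [[0,0,-0.1],[0,0,0],0],
  [[0,0,-0.1],[0,0,0],0],
  [[0,-0.05,-0.06],[0,0,0],0],
  [[0,-0.05,0],[0,0,0],0],
  [[0,0,0],[0,0,0],0],
  [[0,0,0],[0,0,0],0],
])

```text
clock: 21.22
eef_pos: [0.5532, 0.24, 0.1723]
tool_rot: [0.635, 0.773, 0.0, 0.001]
ft_force: [0.3, 0.6, 0.6]
grip_width: -0.0003
grasp_force: 0.0
```

```bash
python3 pad.py w8.png; python3 - <<'E'
import cv2
p=cv2.imread('pics/w8.png'); cv2.imwrite('pics/w8c.png',cv2.resize(p[120:330,220:480],None,fx=3,fy=2.8,interpolation=cv2.INTER_CUBIC)[:590])
E
```

```text
21.2167 [0.55316544 0.24002214 0.17233141] psi 11.16 tilt z=[ 2.e-03 -5.e-04 -1.e+00]
[ 82. 210.] 4589 world [431.  229.2 121.5] cleaner x [-124.6 -118.6 -114.3] y [-74.4  14.1  77.8] z [118.7 121.5 122.4]
[207. 230.] 2329 world [511.4 234.8 136.7] cleaner x [-51.6 -38.5 -34.5] y [-28.2   4.3  30.9] z [119.7 136.7 137.7]
[308. 225.] 1845 world [572.1 244.3 118. ] cleaner x [13.3 22.7 32.4] y [-18.6   1.7  20.7] z [116.8 118.  118.8]
[347. 228.] 968 world [595.7 248.5 123.6] cleaner x [41.4 46.6 53.2] y [-13.7   1.3  15.4] z [117.9 123.6 124.7]
```

View pics/w8c.png

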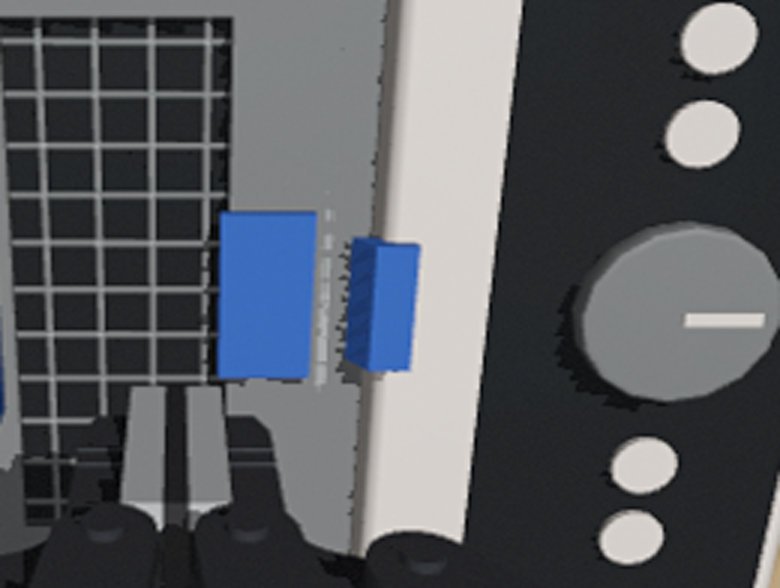

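The crop shows the catch nose, at about (360,305), out over the frame's end. The pad is at z 118 mm, which is its seated height, the grip top agrees, and the robot is clear.

```bash
python3 -c "
from workcell import bot
print(bot.job_done())"
```

```text
the job is handed in; nothing more can be done
None
```

The pre-filter is hooked under the lip and snapped under the catch; in the last look it sat fully home. The robot touched nothing when I handed it in at about 21 s, and the press never read above about 22 N.

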